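# Clear the spray nozzle, then hold the tile mask open to the pointer

## Task

Get the spray rack ready for the next coat on the test tiles. With the sprung mask still closed over the tiles, clear the nozzle: press the white cap of the spray canister all the way down and let it come back up. Then pull the black knob to the left until the mask's right-hand edge, the one that uncovers the tiles, is in line with the needle of the pointer clip, and finish still gripping the knob so that the mask stays there while I spray; do not work the cap while tiles are uncovered, and leave the other things on the table where they are.

Things in the scene. Friction and masses are not known exactly. Their poses are not given: they have to be found in the camera images.
- rack: Fixed spraying rack, 121 mm high: aluminium frame on a plywood board (85 x 170 mm), three upright test tiles in a row behind a sliding steel mask. Origin on the worktop under the middle of the tile row; x points through the tiles to the back (they face -x, the robot's side), y along the row, the mask's way of travel, z up.
- mask (a joint): Slide of the dark steel mask (sheet 100 mm wide, 54 high, 3 thick) along the rack's +y axis (to the robot's left), in m: 0 = closed over the tiles, 0.085 = fully drawn aside. A spring pulls it back with 3.2 N when closed, 8 N at 60 mm (80 N/m): it closes at once when let go. It starts closed.
- mask_knob (a point): Middle of the mask's black upright knob, 150 mm above the worktop on a steel bridge over the rack's upper rail; moves with the mask. Round stem 17 mm thick under a 23 mm head; the bridge's top is 22 mm below this point, the knob's top 24 mm above. Closed, it is 36 mm on the +y side of the rack's origin. Axes as the rack's.
- mask_edge (a point): Middle of the mask's upright uncovering edge, the -y end of the sheet: the tiles on its -y side are bare. Closed, it is 50 mm on the -y side of the rack's origin, and it moves +y with the mask. Axes are those of the rack.
- pointer_tip (a point): Tip of the 3 mm wide needle of the steel pointer clip (12 mm wide, brass thumbscrew on top), which sits fast on the upper rail, needle hanging in front of the mask, tip 92 mm above the worktop. It is 35 to 68 mm along the travel from the mask's closed edge. Axes as the rack's: the edge is in line when both have the same place along the rack's y axis.
- canister: Fixed aluminium spray canister, 49 mm in diameter, in a grey clamp cup 62 mm wide; it stands about 120 mm in front of the tiles with its nozzle towards them. Origin on the worktop on its axis, z up.
- spray_cap (a joint): Travel of the canister's white nozzle cap, in m: 0 = up, 0.005 = fully down. It is sprung: 1.5 N to start, 4 N fully down, and comes back up by itself.
- spray_cap_top (a point): Middle of the top face of the white nozzle cap, 21 mm in diameter, 115 mm above the worktop when up; press here straight down.
- wax_pot: Bystander: round wax pot, 63 mm wide, 34 mm high, in front of the rack. Origin under its centre.
- loose_tile: Bystander: test tile 30 x 54 x 8 mm lying beside the canister. Origin under its centre.
- cone_pack: Bystander: three small cones in a clay strip 18 x 60 mm, 50 mm high, beside the rack. Origin under its centre.
- oxide_jar_0: Bystander: green-capped jar, 46 mm wide, 106 mm high, behind the rack's -y end. Origin under its centre.
- oxide_jar_1: Bystander: dark-capped jar, 44 mm wide, 105 mm high, behind the balance. Origin under its centre.
- test_tile_4: Bystander: test tile 30 x 50 x 8 mm lying near the front edge. Origin under its centre.

How it is judged:
On the way, in this order (a step that is already met when the one before it is completed fails the run):
1. the nozzle cap is pressed down with the mask closed (value of joint spray_cap above 0.0038 m and value of joint mask below 0.01 m), for 0.1 s.
2. the nozzle cap has come back up with the mask still closed (value of joint spray_cap below 0.001 m and value of joint mask below 0.01 m), for 0.1 s.
At the end, for the whole second after the job is handed in: The fingers hold the mask against its spring (more than 1.5 N on it) with its uncovering edge within 5 mm of the pointer's needle along the travel, and the canister's cap is up (y of mask_edge in the frame of pointer_tip between -0.005 and 0.005 m and contact force between the fingers and mask above 1.5 N and value of joint spray_cap below 0.001 m); the arm keeps its last pose, push and grip.
It fails at once if the cap is worked while tiles are uncovered (value of joint spray_cap above 0.002 m and value of joint mask above 0.015 m).
It fails at once if a bystander is shifted by more than 30 mm (distance of any of wax_pot, loose_tile, cone_pack, oxide_jar_0, oxide_jar_1, test_tile_4 from where it was at the start of the episode above 0.03 m).
It also fails if it takes over 48 s, if anything falls off the work surface, if the arm or the gripper's body presses on something with over 40 N, if the wrist force passes 120 N, or if a joint passes its speed limit or range.

## Robot

A 7-joint arm with a two-finger parallel gripper is mounted at the origin on a cart in front of the work surface, level with it; the furniture and walls round the work are solid. World frame = base frame: x ahead of the robot, y to its left, z up, the work surface at z = 0. Lengths are in m, angles in rad, forces in N, time in s.
With the tool pointing down it reaches from about 0.425 to 0.925 m from the base axis. Payload 6.8 kg.
Tool frame: the origin (TCP) lies between the finger pads; the fingertips stand 22 mm ahead of it and the grasp point (between the pads) lies 3 mm ahead of it; z points along the fingers, y is the line along which they close (so a half turn about z gives the same grasp; the last joint's range is limited). The gripper opens to 85 mm and grips with 20 to 120 N. Pads are 22 mm wide; open, the fingers measure 114 mm over their backs; the gripper's body (76 mm by 85 mm) begins 54 mm behind the grasp point. The pads swing forward as they close: fully open they stand 13 mm farther back than shut.
Start: joints at [1.016, 0.477, 0.022, 1.555, -0.011, 1.109, -0.083], TCP at [0.292, -0.609, 0.253] pointing down, gripper open.
Joint ranges: [-2.96, 2.96], [-0.34, 2.1], [-1.41, 1.46], [0.24, 2.44], [-1.37, 4.51], [0.17, 1.92], [-2.96, 2.96]. Speed limits (rad/s): [2.39, 2.39, 3.14, 3.14, 3.14, 3.14, 3.14].

## Interface

Orientations are given as a unit quaternion [w, x, y, z].
In Python, from station import bot gives the robot as it stands.
- The arm moves only by the tool servo_tool, never from a script. Its argument "motion" is a list that holds one entry, the list of rows, each a list of 5 numbers: the opening, from 0 (shut) to 1 (fully open), then the shift along the world's x, y, z each as a share of 0.04 m, from -1 to 1, then the turn about the world's z as a share of 0.12 rad, from -1 to 1. A call has 1 to 20 rows; each row shifts and turns the commanded pose from where the row before left it; what a row does not reach is not made up. A row lasts 1/10 s, in which the tool goes at most 50 mm and 8.59 degrees, less where a joint would pass 70% of its speed; a pose out of reach is approached as far as the arm can. A call with a number of a shift or a turn outside -1 to 1 is refused whole. A call with a gripper value outside its range is refused whole. The fingers move at their own pace and stop on an object; "newtons" is the grip in N (left out, the last holds). Time passes only in rows, so rows that do not move let the fingers close. It gives the time, the measured TCP pose, the force, the opening and the grip force at its end, in the units of the state.
- bot.get_obs(): the state, without advancing time (a new reading comes with each control period).
- bot.read_camera(name): name is "side" or "top" or "wrist"; returns (picture, depth): 384x512x3 uint8, red, green, blue; 384x512 float32, m along the optical axis (not along the pixel's ray), 0 where there is no reading.
- bot.get_calibration(name): a dict with "fovy" (degrees; the focal length in pixels is half the picture's height over the tangent of half this angle, whatever the lens; pixels are square), "cx", "cy" (the principal point, pixels), "k1" (the pictures are not rectified: a ray, as slopes to the right and down, at radius r is drawn at 1 + k1 r^2 times it, then the intrinsics apply), "view" (4x4, takes a point from world to camera coordinates). Camera axes: x right, y down, z forward; pixel columns grow to the right and rows downward; lengths in m; the calibration is good to about 2 mm. A picture is of the moment at which its call begins: read the wrist's pose just before it. get_calibration takes no time and is no camera call; for the wrist camera it gives the pose at the moment of the call.
- bot.hand_in(): hands the job in; it is judged then, once.
The state is a dict: "t": time; "q": joint angles; "joint_vel": joint speeds; "joint_torque": joint torques, N m; "eef_pos": TCP position; "tool_rot": TCP orientation; "contact_force": force on the tool from outside, world axes, zero at the start; "torque": the same for the moment, N m; "gripper_width": opening from 0.0 (shut) to 1.0 (fully open); "grasp_force": force on a finger pad.
Only numpy, scipy, OpenCV 4.12 (cv2) and the standard library are available. Lean on these libraries where they do the work, as an engineer would, in place of code of your own. Each camera call takes 0.05 s, during which the arm holds its last target. There are 200 camera calls.

## Working session

There is one attempt and no reset: what is moved stays moved. The work goes in short steps, Python scripts to look and compute and a tool call to move; the robot and the scene stay as the last step left them, time stands still between calls to the robot, and variables do not carry over. Pictures are saved under pics/ and viewed, at most 10 in all, crops included, and the job is handed in when it is done.

Besides the shell and the picture viewer there is one more tool, called after "Emit:" as name([rows], argument=value, ...), one row to a line, values as JSON. servo_tool: Moves the arm, as the interface text tells. Shift numbers are shares of 0.04 m and turn numbers shares of 0.12 rad, none past 1 either way. Its arguments: {"type":"object","properties":{"motion":{"type":"array"},"newtons":{"type":"number"}},"required":["motion"]}

```bash
mkdir -p pics
cat > h.py <<'E'
import numpy as np, cv2
from station import bot
def intr(c):
    f=192/np.tan(np.radians(c['fovy'])/2); return f
def ray(c,u,v):
    f=intr(c); d=np.array([(u-c['cx'])/f,(v-c['cy'])/f]); r=d.copy()
    for _ in range(20): r=d/(1+c['k1']*(r@r))
    V=np.array(c['view']); R,t=V[:3,:3],V[:3,3]
    return -R.T@t, R.T@np.array([r[0],r[1],1.])
def onz(c,u,v,z):
    o,d=ray(c,u,v); return o+d*(z-o[2])/d[2]
def dep(c,u,v,D):
    o,d=ray(c,u,v); return o+d*D[int(round(v)),int(round(u))]
def proj(c,p):
    V=np.array(c['view']); q=V[:3,:3]@p+V[:3,3]; r=q[:2]/q[2]; r=r*(1+c['k1']*(r@r)); f=intr(c)
    return r[0]*f+c['cx'], r[1]*f+c['cy']
E
python3 - <<'E'
from h import *
for n in ['top','side']:
    im,D=bot.read_camera(n); c=bot.get_calibration(n)
    np.savez(f'{n}.npz',im=im,D=D)
    print(n,intr(c),c['k1'],c['cx'],c['cy'],np.round(ray(c,256,192),3))
    cv2.imwrite(f'pics/{n}0.png',cv2.resize(im[:,:,::-1],None,fx=1.5,fy=1.5,interpolation=cv2.INTER_CUBIC))
print(bot.get_obs())
E
```

```text
top 375.5838581778499 -0.026716602771267757 257.0970557133057 189.89578778901134 [[ 0.416 -0.296  0.979]
 [ 0.088  0.021 -0.996]]
side 382.95035559236953 -0.00027177540400466304 251.44940846009032 200.70454494428128 [[ 0.064 -0.991  0.666]
 [ 0.451  0.712 -0.539]]
{'t': 0.1, 'q': array([ 1.01590035,  0.47772321,  0.02235437,  1.55636288, -0.01148956,
        1.1093163 , -0.08309171]), 'joint_vel': array([ 0.00030245, -0.00152712,  0.00235055, -0.0027175 ,  0.00042717,
       -0.00117983,  0.00079458]), 'joint_torque': array([ 3.01744672e-03, -5.97762966e+01,  1.61294080e+00, -2.81959516e+01,
        1.27173439e-02,  4.97447400e-03, -2.68329188e-05]), 'eef_pos': array([ 0.29141532, -0.60828886,  0.25241493]), 'tool_rot': array([-8.01806555e-04,  9.75147442e-01,  2.21555317e-01, -2.52654996e-04]), 'contact_force': array([-0.78469484, -0.0136341 ,  0.34887378]), 'torque': array([ 1.70467106e-02, -2.98276323e-02, -2.82636200e-05]), 'grasp_force': 0.0, 'gripper_width': 0.9987136067622879}
```

View pics/top0.png

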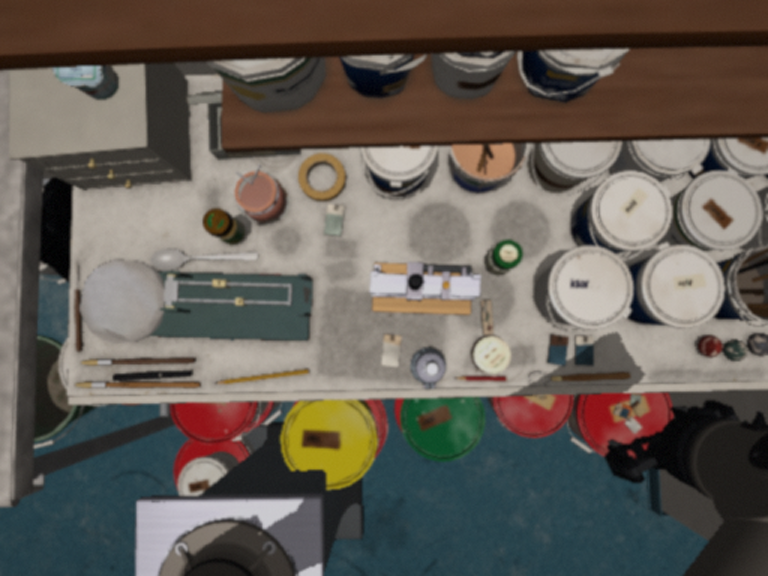

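View pics/side0.png

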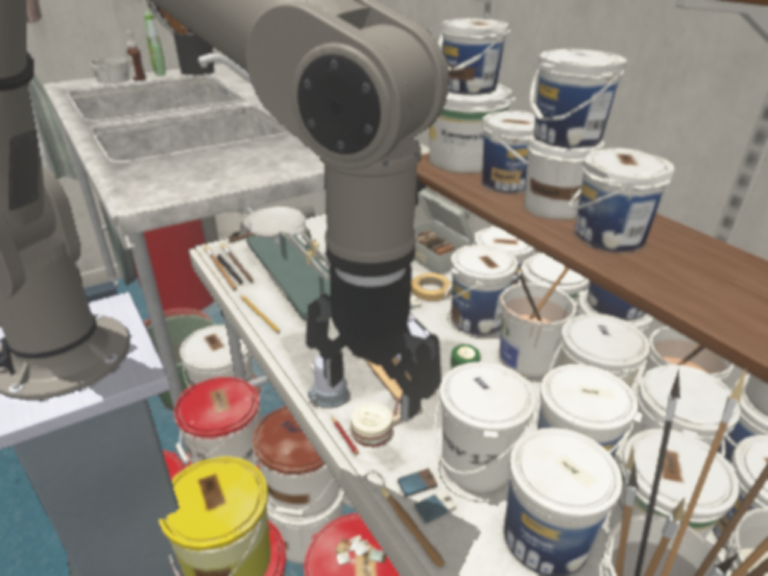

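The top view shows the rack at about (425,288), the black knob at (416,282), the cap at (430,368) and the green jar at (506,254), all in the 1.5x picture. In the side view the arm hides the rack. Next I measure from a crop.

Run:
```python
from h import *
z=np.load('top.npz'); im,D=z['im'],z['D']; c=bot.get_calibration('top')
cv2.imwrite('pics/crop1.png',cv2.resize(im[165:265,235:355,::-1],None,fx=6,fy=6,interpolation=cv2.INTER_CUBIC))
hsv=cv2.cvtColor(im,cv2.COLOR_RGB2HSV)
for nm,(u,v),h in [('knob',(277.3,188),.174),('cap',(287,245.5),.115),('brass',(297.5,190),.13),('board',(280,205),.01)]:
    print(nm,onz(c,u,v,h).round(4),dep(c,u,v,D).round(4))
# board orange edges -> rack angle
m=((hsv[...,0]>8)&(hsv[...,0]<25)&(hsv[...,1]>90)).astype(np.uint8); m[:195]=0;m[215:]=0;m[:,:240]=0;m[:,330:]=0
cs,_=cv2.findContours(m,0,1); k=max(cs,key=cv2.contourArea); r=cv2.minAreaRect(k); b=cv2.boxPoints(r); print('board box',b.round(1).tolist()); print([onz(c,*p,.0125).round(4)[:2].tolist() for p in b])
```

```text
knob [ 0.4943 -0.3254  0.174 ] [ 0.4942 -0.3253  0.1757]
cap [ 0.3679 -0.3459  0.115 ] [ 0.3681 -0.3458  0.1177]
brass [ 0.4929 -0.3726  0.13  ] [ 0.4927 -0.3724  0.1323]
board [ 0.4661 -0.337   0.01  ] [ 0.4658 -0.3368  0.0165]
board box [[247.8000030517578, 207.10000610351562], [248.10000610351562, 197.60000610351562], [313.29998779296875, 199.8000030517578], [313.0, 209.3000030517578]]
[[0.4627, -0.2538], [0.4871, -0.2552], [0.4772, -0.4229], [0.4529, -0.4212]]
```

View pics/crop1.png

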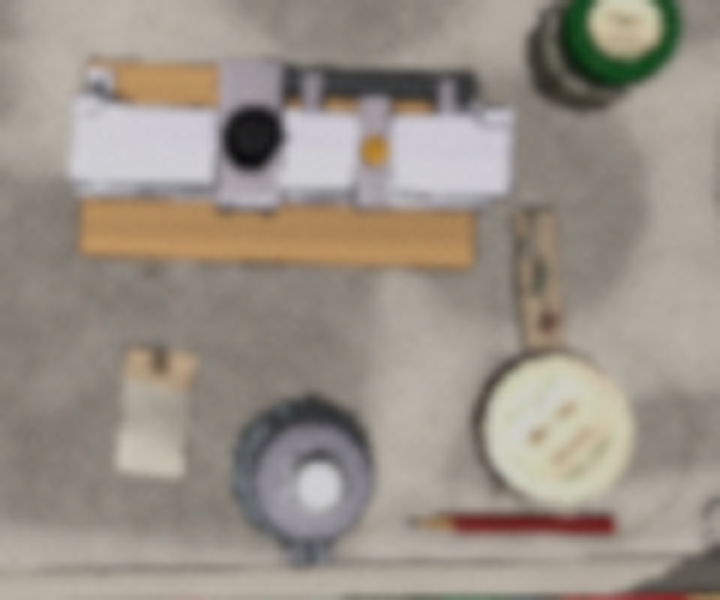

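The crop shows the knob head at (252,137), the brass screw at (374,150) and the white cap at (319,484) (6x crop). I refine these with centroids before moving.

Run:
```python
from h import *
z=np.load('top.npz'); im,D=z['im'],z['D']; c=bot.get_calibration('top')
hsv=cv2.cvtColor(im,cv2.COLOR_RGB2HSV).astype(int); g=im.max(2).astype(int)
def cen(m,u,v,r=9):
    yy,xx=np.mgrid[:384,:512]; m=m&(abs(xx-u)<r)&(abs(yy-v)<r)
    return xx[m].mean(),yy[m].mean(),m.sum()
for nm,m,p,h in [('knob',g<70,(277,188),.174),('cap',(g>195)&(hsv[...,1]<40),(287.5,245.2),.115),('brass',(hsv[...,1]>110)&(hsv[...,0]<32),(297,189.5),.132)]:
    u,v,n=cen(m,*p,r=6 if nm=='brass' else 9); f=intr(c)
    print(nm,round(u,2),round(v,2),n,'diam mm',1000*2*np.sqrt(n/np.pi)*(.979-h)/f,onz(c,u,v,h).round(4))
```

```text
knob 276.85 187.27 74 diam mm 20.804624450414064 [ 0.4959 -0.3244  0.174 ]
cap 287.5 245.79 28 diam mm 13.735386943287958 [ 0.3673 -0.347   0.115 ]
brass 297.0 189.5 12 diam mm 8.814997100025632 [ 0.4939 -0.3713  0.132 ]
```

Emit:
servo_tool([
  [[0,0.24,0.82,-0.16,-0.53],[0,0.24,0.82,-0.16,-0.53],[0,0.24,0.82,-0.16,-0.53],[0,0.24,0.82,-0.16,-0.53],[0,0.24,0.82,-0.16,-0.53],[0,0.24,0.82,-0.16,-0.53],[0,0.24,0.82,-0.16,-0.53],[0,0.24,0.82,-0.16,-0.53],[0,0,0,0,0],[0,0,0,0,0],[0,0,0,0,0],[0,0,0,0,0]],
], newtons=60)

```text
t: 1.3
eef_pos: [0.368, -0.3477, 0.2022]
tool_rot: [0.0, 0.999, -0.032, 0.0]
contact_force: [0.5, -0.1, 0.1]
gripper_width: 0.002
grasp_force: 0.0
```

Run:
```python
from h import *
for n in ['side','wrist']:
    c=bot.get_calibration(n); im,D=bot.read_camera(n); np.savez(n+'1.npz',im=im,D=D,**{k:np.array(v) for k,v in c.items()})
    if n=='side':
        u,v=proj(c,np.array([.47,-.35,.1])); u,v=int(u),int(v); x0,y0=max(0,u-65),max(0,v-50);print('crop origin',x0,y0); im=cv2.resize(im[y0:y0+100,x0:x0+130],None,fx=6,fy=6,interpolation=cv2.INTER_CUBIC)
    cv2.imwrite(f'pics/{n}1.png',im[:,:,::-1])
```

```text
crop origin 190 169
```

View pics/side1.png

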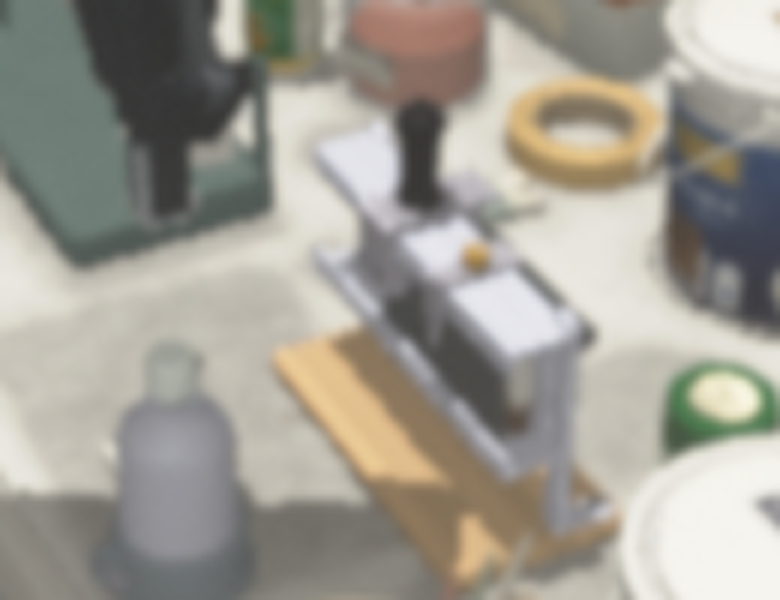

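View pics/wrist1.png

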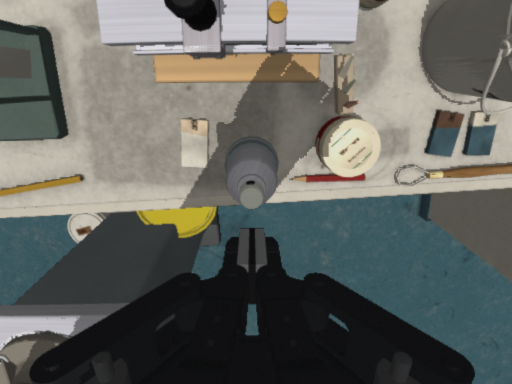

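Side crop: brass screw at (475,256), needle hanging at about (434,335), mask's right edge at (507,390). Wrist: cap at (251,194), brass (278,10), knob (203,15), fingertips in line at (252,240).

Run:
```python
from h import *
def load(n):
    z=np.load(n); return z['im'],z['D'],{k:z[k] for k in ['fovy','cx','cy','k1','view']}
im,D,c=load('wrist1.npz')
for nm,p,h in [('cap',(251,195),.115),('brass',(278,11),.132),('cap-dep',(251,192),.115)]:
    print(nm,onz(c,*p,h).round(4),dep(c,*p,D).round(4))
im,D,c=load('side1.npz')
for nm,(u,v),h in [('tip',(432,345),.092),('brass',(475,255),.13),('edge at z~.075?',(507,390),.075),('cap',(174,350),.115)]:
    u,v=190+u/6-.4,169+v/6-.4; print(nm,onz(c,u,v,h).round(4),dep(c,u,v,D).round(4))
g=cv2.cvtColor(im,cv2.COLOR_RGB2GRAY)
print(g[216:232,252:272])
```

```text
cap [ 0.371  -0.3476  0.115 ] [ 0.3714 -0.3476  0.1159]
brass [ 0.495 -0.372  0.132] [ 0.4946 -0.3718  0.1335]
cap-dep [ 0.3736 -0.3477  0.115 ] [ 0.3744 -0.3478  0.1171]
tip [ 0.4742 -0.3712  0.092 ] [ 0.4748 -0.3703  0.0912]
brass [ 0.4937 -0.3715  0.13  ] [ 0.4916 -0.3745  0.1326]
edge at z~.075? [ 0.4963 -0.394   0.075 ] [ 0.4924 -0.3994  0.0804]
cap [ 0.37   -0.3465  0.115 ] [ 0.3696 -0.3473  0.1157]
[[124 118 119 119 118 109  98  97 109 122 135 149 162 177 182 189 202 208
  215 222]
 [134 125 118 114 112 100  87  84  96 109 118 131 153 186 207 219 225 228
  228 230]
 [149 126 108  99  94  87  79  79  92 106 114 125 146 182 214 226 230 232
  232 232]
 [171 133  99  83  79  76  76  78  91 104 113 121 133 158 192 219 228 231
  232 232]
 [179 142  98  78  74  74  74  77  89 103 111 116 120 135 161 193 220 229
  231 231]
 [162 136 101  79  75  74  74  76  85  99 108 110 110 121 139 162 193 219
  228 230]
 [141 130 109  88  77  74  73  75  82  96 105 104  97 107 125 141 163 193
  219 227]
 [131 130 122 105  88  78  74  73  80  94 105  98  85  90 107 125 144 165
  194 219]
 [126 129 130 123 107  92  81  74  79  94 104  92  79  78  89 109 131 147
  167 195]
 [122 128 133 133 133 129 107  83  80  92 100  88  76  75  79  92 113 130
  145 167]
 [121 127 134 138 154 167 147 106  84  87  90  82  75  74  75  80  91 109
  126 143]
 [120 123 128 133 150 174 172 136  98  84  81  76  74  73  74  75  79  91
  108 127]
 [120 121 120 124 137 159 171 158 126  95  78  75  74  74  74  74  75  80
   91 111]
 [121 120 118 119 128 143 159 165 153 120  89  76  74  74  74  74  74  75
   80  94]
 [121 120 120 120 123 132 145 159 162 143 111  85  75  73  75  74  74  74
   76  82]
 [122 122 121 120 120 124 134 147 159 156 130  98  80  75  74  74  74  73
   74  76]]
```

Emit:
servo_tool([
  [[0,0.05,0.02,-0.5,0],[0,0,0,-0.5,0],[0,0,0,-0.3,0],[0,0,0,-0.25,0],[0,0,0,-0.1,0],[0,0,0,-0.05,0],[0,0,0,-0.05,0],[0,0,0,-0.05,0],[0,0,0,-0.05,0],[0,0,0,0,0],[0,0,0,0,0],[0,0,0,0,0]],
])

```text
t: 2.6
eef_pos: [0.3704, -0.3459, 0.1315]
tool_rot: [0.0, 1.0, -0.031, 0.0]
contact_force: [-10.4, 7.5, 34.5]
gripper_width: -0.0
grasp_force: 17.4
```

Emit:
servo_tool([
  [[0,0,0,0.2,0],[0,0,0,0.2,0],[0,0,0,0.6,0],[0,0,0,0.6,0],[0,0,0,0.6,0],[0.55,0,0,0.1,0],[0.55,0.6,0.1,0,0],[0.55,0.6,0.1,0,0],[0.55,0.6,0.1,0,0],[0.55,0.6,0.1,0,0],[0.55,0.6,0.1,0,0],[0.55,0,0,0,0],[0.55,0,0,0,0],[0.55,0,0,0,0]],
])

```text
t: 4.0
eef_pos: [0.4893, -0.326, 0.2196]
tool_rot: [-0.0, 1.0, -0.032, -0.001]
contact_force: [-0.4, 0.3, 0.4]
gripper_width: 0.554
grasp_force: 0.0
```

Run:
```python
from h import *
c=bot.get_calibration('side'); im,D=bot.read_camera('side')
cw=bot.get_calibration('wrist'); iw,Dw=bot.read_camera('wrist'); np.savez('wrist2.npz',im=iw,D=Dw,**{k:np.array(v) for k,v in cw.items()})
a=cv2.resize(im[140:270,180:330],(460,400),interpolation=cv2.INTER_CUBIC); b=cv2.resize(iw,(340,255))
o=np.zeros((400,800,3),np.uint8); o[:,:460]=a; o[:255,460:]=b
cv2.imwrite('pics/two2.png',o[:,:,::-1])
ob=bot.get_obs(); print(ob['eef_pos'],ob['gripper_width'],ob['contact_force'])
```

```text
[ 0.48931682 -0.32610317  0.2199514 ] 0.5499074068764899 [-0.78001815  0.00999619 -0.19671587]
```

View pics/two2.png

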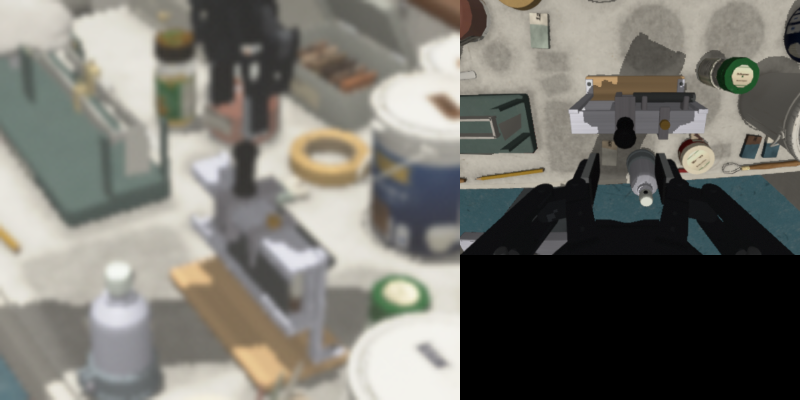

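The cap is up again and the knob (wrist inset, about (625,132)) sits midway between the fingers. Next I descend and grip.

Emit:
servo_tool([
  [[0.55,0.15,0.04,-0.4,0],[0.55,0,0,-0.4,0],[0.55,0,0,-0.4,0],[0.55,0,0,-0.3,0],[0.55,0,0,-0.1,0],[0.55,0,0,0,0],[0.55,0,0,0,0],[0,0,0,0,0],[0,0,0,0,0],[0,0,0,0,0],[0,0,0,0,0],[0,0,0,0,0],[0,0,0,0,0],[0,0,0,0,0]],
], newtons=60)

```text
t: 5.5
eef_pos: [0.4969, -0.324, 0.157]
tool_rot: [0.0, 1.0, -0.031, 0.001]
contact_force: [-1.2, 1.1, 6.0]
gripper_width: 0.236
grasp_force: 58.4
```

Emit:
servo_tool([
  [[0,0.01,0.16,0,0],[0,0.01,0.16,0,0],[0,0.01,0.16,0,0],[0,0.01,0.16,0,0],[0,0.01,0.16,0,0],[0,0.01,0.16,0,0],[0,0,0,0,0],[0,0,0,0,0],[0,0,0,0,0]],
])

```text
t: 6.4
eef_pos: [0.4991, -0.287, 0.1569]
tool_rot: [0.001, 1.0, -0.032, 0.001]
contact_force: [-1.6, -5.9, 4.4]
gripper_width: 0.237
grasp_force: 58.7
```

Run:
```python
from h import *
c=bot.get_calibration('side'); im,D=bot.read_camera('side'); np.savez('side3.npz',im=im,D=D)
t,Dt=bot.read_camera('top'); np.savez('top3.npz',im=t,D=Dt)
cv2.imwrite('pics/side3.png',cv2.resize(im[180:260,220:320,::-1],None,fx=7,fy=7,interpolation=cv2.INTER_CUBIC))
ob=bot.get_obs(); print(ob['eef_pos'],ob['gripper_width'],ob['contact_force'],ob['grasp_force'])
```

```text
[ 0.49911444 -0.28709584  0.15694884] 0.2376818285730311 [-1.2183929  -5.89460501  5.97010201] 58.705017580600725
```

View pics/side3.png

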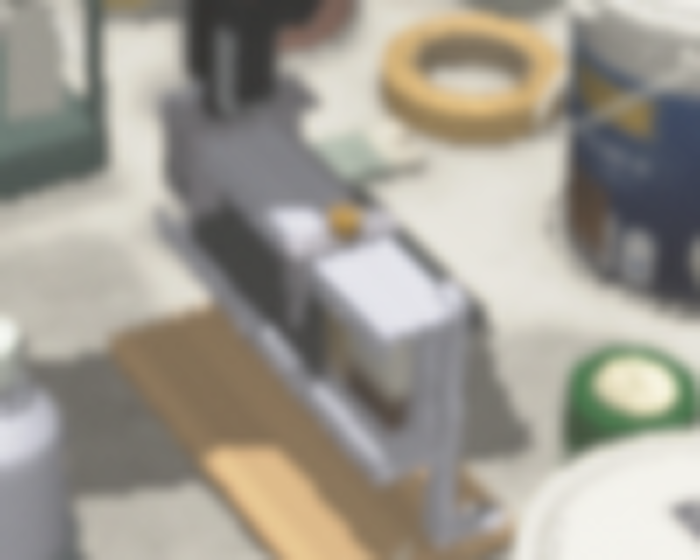

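The side crop shows the needle at about (300,310) and the mask's edge just right of it at about (328,340), with tile bare beyond. I check the alignment by casting rays.

Run:
```python
from h import *
c=bot.get_calibration('side'); z=np.load('side3.npz'); im,D=z['im'],z['D']; z0=np.load('side1.npz'); im0,D0=z0['im'],z0['D']
n=np.array([.9983,-.0585,0]); e=np.array([.0585,.9983,0])
def P(Dm,u,v): p=dep(c,u,v,Dm); return (p@n*1e3).round(1),(p@e*1e3).round(1),(p[2]*1e3).round(1)
# mask sheet plane: dark sheet pixels left of needle
for u,v in [(253,216),(256,219),(250,213)]: print('sheet',P(D,u,v))
g=cv2.cvtColor(im,cv2.COLOR_RGB2GRAY); g0=cv2.cvtColor(im0,cv2.COLOR_RGB2GRAY)
for r in range(222,237,2): print(r,g[r,256:280].tolist())
print('closed')
for r in range(225,242,3): print(r,g0[r,262:284].tolist())
```

```text
sheet (np.float64(505.9), np.float64(-278.5), np.float64(77.3))
sheet (np.float64(505.3), np.float64(-295.9), np.float64(79.3))
sheet (np.float64(506.5), np.float64(-260.7), np.float64(75.4))
222 [74, 71, 71, 71, 79, 94, 104, 101, 94, 104, 124, 139, 161, 190, 215, 225, 228, 229, 230, 230, 229, 229, 229, 230]
224 [102, 84, 73, 72, 78, 94, 102, 89, 76, 78, 95, 116, 134, 145, 164, 193, 217, 225, 229, 229, 229, 229, 229, 228]
226 [129, 128, 122, 98, 81, 86, 88, 79, 72, 75, 85, 97, 108, 119, 130, 143, 165, 195, 218, 224, 223, 221, 216, 204]
228 [128, 146, 165, 154, 123, 93, 77, 73, 72, 76, 85, 95, 104, 113, 121, 127, 135, 147, 165, 177, 172, 160, 150, 143]
230 [119, 127, 141, 157, 159, 140, 108, 83, 74, 76, 87, 98, 105, 109, 115, 122, 128, 133, 138, 145, 148, 145, 138, 132]
232 [118, 118, 125, 135, 145, 148, 133, 108, 88, 84, 96, 106, 106, 100, 97, 105, 117, 127, 135, 142, 146, 145, 139, 131]
234 [119, 119, 118, 119, 124, 131, 134, 133, 131, 133, 129, 124, 116, 98, 82, 81, 92, 109, 123, 137, 145, 144, 136, 129]
236 [119, 120, 119, 118, 118, 121, 125, 132, 150, 175, 181, 167, 143, 122, 101, 83, 76, 82, 96, 113, 120, 121, 120, 123]
closed
225 [100, 88, 76, 75, 79, 92, 113, 130, 145, 167, 196, 220, 227, 230, 230, 231, 229, 225, 222, 219, 206, 187]
228 [78, 75, 74, 74, 74, 74, 75, 80, 91, 111, 129, 148, 167, 179, 175, 163, 153, 145, 139, 139, 138, 135]
231 [130, 98, 80, 75, 74, 74, 74, 73, 74, 76, 83, 99, 121, 141, 148, 147, 141, 134, 136, 140, 137, 136]
234 [135, 130, 119, 104, 88, 80, 76, 74, 74, 75, 77, 87, 109, 135, 147, 146, 139, 132, 132, 137, 134, 137]
237 [122, 124, 131, 147, 165, 157, 127, 95, 78, 75, 76, 79, 85, 95, 101, 103, 113, 125, 133, 136, 134, 137]
240 [121, 120, 120, 123, 133, 145, 159, 163, 148, 116, 90, 84, 86, 87, 90, 101, 117, 129, 138, 141, 137, 138]
```

Run:
```python
from h import *
c=bot.get_calibration('side')
n=np.array([.9983,-.0585,0]); e=np.array([.0585,.9983,0])
def on(u,v,k):
    o,d=ray(c,u,v); p=o+d*(k-o@n)/(d@n); return np.r_[p@e,p[2]].round(4)
for k in (.502,.506,.510):
    print(k,'edge now',[on(u,v,k) for u,v in [(265.8,228),(265.9,230)]],'closed',[on(u,v,k) for u,v in [(273.4,231),(273.8,234)]])
for k in (.492,.495,.5): print(k,'needle',[on(u,v,k) for u,v in [(261.9,222),(261.7,224.5)]])
ct=bot.get_calibration('top')
for f in ('top.npz','top3.npz'):
    im=np.load(f)['im']; print(f,im[186:194,292:304].astype(int)@[1,0,-1])
```

```text
0.502 edge now [array([-0.3515,  0.0896]), array([-0.3522,  0.0839])] closed [array([-0.3866,  0.1049]), array([-0.3889,  0.0975])]
0.506 edge now [array([-0.3448,  0.0835]), array([-0.3456,  0.0778])] closed [array([-0.3803,  0.099 ]), array([-0.3826,  0.0916])]
0.51 edge now [array([-0.3381,  0.0775]), array([-0.3389,  0.0717])] closed [array([-0.374 ,  0.0931]), array([-0.3764,  0.0856])]
0.492 needle [array([-0.3491,  0.1099]), array([-0.3484,  0.1018])]
0.495 needle [array([-0.3439,  0.1054]), array([-0.3433,  0.0973])]
0.5 needle [array([-0.3354,  0.0978]), array([-0.3347,  0.0896])]
top.npz [[ -5  -5  -3   3   7   8   5  -1  -4  -7  -6  -6]
 [ -6  -6  -2  14  35  42  31  12  -2  -7  -7  -7]
 [ -7  -5   4  39  79  94  73  37   7  -4  -6  -7]
 [ -6  -4  13  62 111 121 103  57  15  -3  -6  -6]
 [ -5  -3  15  70 120 126 106  59  15  -2  -6  -6]
 [ -4  -3   9  49  97 109  87  41   8  -3  -5  -4]
 [ -4  -3   2  21  45  54  41  16   0  -4  -5  -5]
 [ -3  -3  -1   6   9  12   8   2  -2  -4  -4  -5]]
top3.npz [[ -6  -7  -4   3   5   8   6   0  -6  -6  -7  -7]
 [ -6  -6  -1  14  36  45  32  13  -2  -6  -7  -6]
 [ -6  -4   6  40  84  98  80  38   7  -4  -6  -6]
 [ -7  -3  13  65 118 128 110  61  15  -3  -6  -6]
 [ -6  -2  15  72 128 136 113  61  15  -2  -5  -6]
 [ -4  -2  10  51 103 115  91  43   8  -3  -4  -4]
 [ -4  -4   3  20  48  58  43  17   0  -4  -5  -5]
 [ -4  -4  -2   4  10  11   8   2  -3  -4  -4  -4]]
```

The edge is about 2 mm short of the needle, so I nudge left by 1.6 mm.

Emit:
servo_tool([
  [[0,0,0.04,0,0],[0,0,0,0,0],[0,0,0,0,0],[0,0,0,0,0],[0,0,0,0,0]],
])

```text
t: 7.0
eef_pos: [0.4992, -0.2855, 0.1569]
tool_rot: [0.001, 1.0, -0.032, 0.001]
contact_force: [-0.4, -5.1, 4.8]
gripper_width: 0.238
grasp_force: 58.7
```

Run:
```python
from h import *
o=bot.get_obs(); print(o['eef_pos'],o['contact_force'],o['grasp_force']); print(bot.hand_in())
```

```text
[ 0.49922615 -0.28554567  0.15694871] [-0.39846897 -5.13422609  4.77717418] 58.69392910512488
the job is handed in; nothing more can be done
None
```

I pressed the cap down until it stopped and let it come back up with the mask closed, then pulled the mask until its edge was within about 1 mm of the needle by my camera estimate, and handed in at about 7 s still gripping the knob; no verdict was returned.

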